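# Tip the labelled cartons over, label up

### The arm

A 6-joint arm with a two-finger parallel gripper is mounted at the origin on the work surface. World frame = base frame: x ahead of the robot, y to its left, z up, the work surface at z = 0. Lengths are in m, angles in rad, forces in N, time in s.
With the tool pointing down it reaches from about 0.375 to 0.925 m from the base axis. Payload 5.7 kg.
Tool frame: the origin (TCP) lies midway between the tips of the shut fingers; the grasp point (between the pads) lies 19 mm behind it; x points along the fingers, y is the direction in which the jaws open and shut, and the axes are right-handed (so a half turn about x gives the same grasp; the last joint's range is limited). The gripper opens to 88 mm and grips with 3 to 60 N. Pads are 20 mm wide; open, the fingers measure 115 mm over their backs; the gripper's body (75 mm by 178 mm) begins 61 mm behind the grasp point.
Start: joints at [1.221, 0.359, 1.51, -0, 1.272, -0.115], TCP at [0.14, 0.584, 0.223] pointing down, gripper open.
Joint ranges: [-2.97, 2.97], [-1.01, 2.36], [0.21, 2.38], [-0.96, 4.11], [0.2, 2.71], [-2.98, 2.98]. Speed limits (rad/s): [2.39, 2.39, 3.14, 3.14, 3.14, 3.14].

### API

Orientations are given as a unit quaternion [w, x, y, z].
In Python, from cell import * gives the robot as it stands. The module is installed in compiled form; this text tells all that it offers.
- The arm moves only by the shell command python3 -m pendant 'ROWS' [OPENING] [FORCE]. ROWS is a JSON object of lists of equal length, an entry for each row: "linear": the shift along the tool's x, y, z each as a share of 25 cm, from -1 to 1, a list of three; "turn": the turn, a rotation vector about the tool's x, y, z each as a share of 0.5 rad, from -1 to 1, a list of three. In form: {"linear": [[dx, dy, dz], ...], "turn": [[wx, wy, wz], ...]}. A call has 1 to 12 rows; each row is the pose to reach, as a shift and turn from the pose measured when the call began, along the tool's axes at that moment; what a row does not reach only later rows make up. A row lasts 1/12 s, in which the tool goes at most 41.7 mm and 7.16 degrees, less where a joint would pass 70% of its speed; a pose out of reach is approached as far as the arm can. A call with a number of a shift or a turn outside -1 to 1 is refused whole. A call with a gripper value outside its range is refused whole. OPENING is the closure, from 0 (fully open) to 1 (shut), set as the call begins (- or left out, the last holds). The fingers move at their own pace and stop on an object; FORCE is the grip in N (left out, the last holds). Time passes only in rows, so rows that repeat a pose let the fingers close. It gives the time, the measured TCP pose, the force and the opening at its end, in the units of the state.
- sense(): the state, without advancing time (a new reading comes with each control period).
- grab_frame(name): name is "scene" or "top" or "wrist"; returns a dict with "img" (420x560x3 uint8, blue, green, red), "fovy" (degrees; the focal length in pixels is half the picture's height over the tangent of half this angle, whatever the lens; pixels are square), "cx", "cy" (the principal point, pixels), "camera_from_world" (4x4, takes a point from world to camera coordinates); the wrist camera has in their place "T_tool_cam" (4x4, takes a point from camera to tool coordinates, whose origin is the TCP and whose axes are the tool frame's). Camera axes: x right, y up, looking along -z (the intrinsics and any distortion apply to the point x, -y, -z); pixel columns grow to the right and rows downward; lengths in m; the calibration is good to about 2 mm. A picture is of the moment at which its call begins: read the wrist's pose just before it. There is no depth.
- finish_job(): hands the job in, once; it reports no verdict.
Trained networks look in a picture, given as the dict that the camera call returned (one of the last four; its "shot" number tells which), for a name from the list of things; names that differ only in an ending like _2 or _b are one class to them, and where a whole thing is asked for, a point or a joint stands for the part that bears it (a point fixed in the world has none). Each returns a list of dicts, best first, with "p" (0 to 1); they miss things now and then, are a little off and sometimes report something else, mostly with a low value. They report only what shows in the picture. A call takes as long as a camera call. They do not tell look-alikes from the thing itself.
- masks_of(picture, name): "mask" (420x560 bool, what is visible of it) and "point" ([row, column] in pixels, amid what is visible of it).
The state is a dict: "time_s": time; "joint_positions": joint angles; "joint_velocities": joint speeds; "joint_efforts": joint torques, N m; "position": TCP position; "ee_rot": TCP orientation; "wrist_force": force on the tool from outside, world axes, zero at the start; "wrist_torque": the same for the moment, N m; "opening": finger opening in m.
Only numpy, scipy, OpenCV 4.12 (cv2) and the standard library are available. Lean on these libraries where they do the work, as an engineer would, in place of code of your own. Each camera call takes 0.05 s, during which the arm holds its last target.

### The job

Two cartons with yellow labels, a blue one and a white one, stand on end on the goods-in bench; tip each over with a light, slow push of the fingertips so that it lies flat, close to where it stood, with its yellow label facing up to be scanned. Only push them: do not grip or lift them, and leave the plain brown carton and everything else as it stands.

Things in the scene. Friction and masses are not known exactly. Their poses are not given: they have to be found in the camera images.
- carton_blue: Blue carton, white foot band, 50 mm thick (x), 90 wide (y), 150 tall (z), 0.3 to 0.65 kg, loose, on end, turned any way. Yellow label with black bars on one broad face, its +x face, folded over the top end as a strip 22 mm deep, seen from above. Origin: centre of underside. 1 to 2 N at 115 mm height tips it; it falls by itself past 0.32 rad, reaching 180 mm from where it stood; room to fall every way.
- carton_white: White carton, red foot band, 50 mm thick (x), 90 wide (y), 150 tall (z), 0.3 to 0.65 kg, loose, on end, turned any way. Yellow label with black bars on one broad face, its +x face, folded over the top end as a strip 22 mm deep, seen from above. Origin: centre of underside. 1 to 2 N at 115 mm height tips it; it falls by itself past 0.32 rad, reaching 180 mm from where it stood; room to fall every way.
- carton_blue_center (a point): Middle of the blue carton, 75 mm along its z from its origin.
- carton_white_center (a point): Middle of the white carton, 75 mm along its z from its origin.
- carton_brown: Plain brown carton without a label, 50 x 90 x 150 mm, standing on end between the others and the robot, to be left standing. Origin: centre of its underside, z up.
- oil_bottle: Black oil bottle with red cap, 70 mm across, 190 mm tall, standing beyond the work. Origin: centre of its underside, z up.
- spray_can: Red and grey spray can, 54 mm across, 160 mm tall, standing beyond the work. Origin: centre of its underside, z up.
- bearing: Steel bearing ring lying flat, 60 mm across, 20 mm high. Origin: centre of its underside, z up.
- cup: Blue cup without a handle, 70 mm across, 90 mm tall, standing at one side, left or right. Origin: centre of its underside, z up.
- oil_filter: Orange oil filter, 76 mm across, 85 mm tall, standing at one side, left or right. Origin: centre of its underside, z up.
- driver: Screwdriver with red handle, 200 mm long, lying at the left. Origin: on its axis, near the table.
There are look-alikes about, which are no part of the job. Of the things shaped like the carton_white, the white one is meant. Of the things that look like the carton_blue, the larger one is meant.

How it is judged:
By the outcome, as a careful person would: the job done as asked, in the order asked, and still so for the second after the job is handed in, with the robot touching nothing.
It also fails if it takes over 48 s, if anything falls off the work surface, if the arm or the gripper's body presses on something with over 40 N, if the wrist force passes 120 N, or if a joint passes its speed limit or range.

## Working session

There is one attempt and no reset: what is moved stays moved. The work goes in short steps, Python scripts to look and compute and a shell command to move; the robot and the scene stay as the last step left them, time stands still between calls to the robot, and variables do not carry over. Pictures are saved under pics/ and viewed, and the job is handed in when it is done.

```bash
mkdir -p pics; python3 - <<'E'
from cell import *
import cv2,numpy as np
s=sense();print(s)
for n in("scene","top","wrist"):
    f=grab_frame(n);cv2.imwrite(f"pics/{n}0.png",f["img"]);print(n,f["fovy"],f["cx"],f["cy"],f.get("camera_from_world",f.get("T_tool_cam")),[k for k in f])
E
```

```text
{'time_s': 0.0, 'joint_positions': array([ 1.22090539e+00,  3.59538932e-01,  1.51142482e+00, -4.92178573e-06,
        1.27248511e+00, -1.15115251e-01]), 'joint_velocities': array([ 0.00228262,  0.00077119, -0.00211135, -0.00270153,  0.00177969,
       -0.00148331]), 'joint_efforts': array([ 1.70194948e-03, -5.15369582e+01, -2.70730555e+01,  6.76269340e-02,
        3.47905490e-02, -1.08341951e-04]), 'position': array([0.13935623, 0.58288672, 0.22179229]), 'ee_rot': array([ 0.7020906 ,  0.0821757 ,  0.70238979, -0.08345368]), 'wrist_force': array([0.13280533, 0.62102598, 0.12676023]), 'wrist_torque': array([-0.02089751, -0.03332807, -0.0063249 ]), 'opening': 0.08779839384452151}
scene 56.95315691786443 279.89786320933985 205.99940112962616 [[-0.72110443  0.69281061  0.00467561  0.3968383 ]
 [-0.45961591 -0.48341425  0.74502609  0.2200581 ]
 [ 0.51842224  0.53509263  0.66701894 -1.52110268]
 [ 0.          0.          0.          1.        ]] ['img', 'fovy', 'cx', 'cy', 'camera_from_world', 'shot']
top 53.19776606939888 283.4974331666083 206.9807428716364 [[ 0.03027867 -0.99944251  0.01406646 -0.01629115]
 [ 0.98798334  0.03205953  0.1511989  -0.57551143]
 [-0.15156557  0.00931932  0.98840327 -1.34831981]
 [ 0.          0.          0.          1.        ]] ['img', 'fovy', 'cx', 'cy', 'camera_from_world', 'shot']
wrist 68.91480560359074 278.4985323886052 212.44476247694354 [[ 1.40692655e-04  2.43775160e-01 -9.69831765e-01 -1.62381768e-01]
 [ 9.99999977e-01 -1.93973225e-04  9.63123725e-05  7.40577647e-05]
 [-1.64642831e-04 -9.69831755e-01 -2.43775181e-01 -6.65444929e-02]
 [ 0.00000000e+00  0.00000000e+00  0.00000000e+00  1.00000000e+00]] ['img', 'fovy', 'cx', 'cy', 'T_tool_cam', 'shot']
```

View pics/scene0.png

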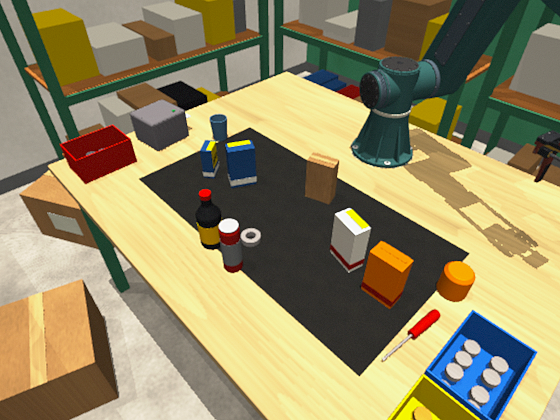

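View pics/top0.png

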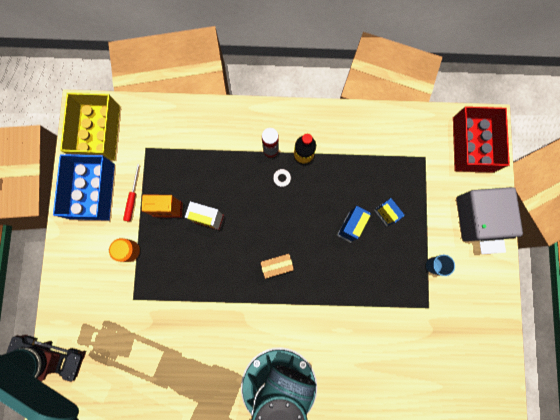

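```bash
cat > h.py <<'E'
from cell import *
import cv2,numpy as np
from scipy.optimize import minimize
def K(f):
    fl=210/np.tan(np.radians(f["fovy"]/2)); return fl,f["cx"],f["cy"]
def proj(f,P):
    P=np.atleast_2d(P);M=f["camera_from_world"];c=P@M[:3,:3].T+M[:3,3];fl,cx,cy=K(f)
    return np.c_[cx+fl*c[:,0]/-c[:,2],cy+fl*-c[:,1]/-c[:,2]]
def box(x,y,yaw,L=.05,W=.09,H=.15):
    p=np.array([[i*L/2,j*W/2,k*H] for i in(-1,1) for j in(-1,1) for k in(0,1)])
    c,s=np.cos(yaw),np.sin(yaw);R=np.array([[c,-s,0],[s,c,0],[0,0,1]])
    return p@R.T+[x,y,0]
def ray(f,row,col,z):
    fl,cx,cy=K(f);M=f["camera_from_world"];d=np.array([(col-cx)/fl,-(row-cy)/fl,-1])
    R=M[:3,:3].T;o=-R@M[:3,3];d=R@d;return o+d*(z-o[2])/d[2]
def sil(f,P,S=4):
    m=np.zeros((420*S,560*S),np.uint8);q=proj(f,P)
    h=cv2.convexHull(((q+.5)*S).astype(np.float32)).astype(np.int32)
    cv2.fillConvexPoly(m,h,255);return cv2.resize(m,(560,420),interpolation=cv2.INTER_AREA)/255.
def fit(views,x0,**k):
    def cost(p):
        t=0
        for f,m in views:
            s=sil(f,box(*p,**k));t+=np.abs(s-m).sum()/max(m.sum(),1)
        return t
    best=None
    for a in np.arange(0,np.pi,np.pi/8):
        r=minimize(cost,[x0[0],x0[1],a],method="Nelder-Mead",options=dict(initial_simplex=[[x0[0],x0[1],a],[x0[0]+.02,x0[1],a],[x0[0],x0[1]+.02,a],[x0[0],x0[1],a+.3]],xatol=1e-4,fatol=1e-4))
        if best is None or r.fun<best.fun:best=r
    return best
E
python3 - <<'E'
from h import *
T=grab_frame("top");S=grab_frame("scene")
for n in("carton_blue","carton_white","carton_brown"):
    a=[(d["p"],d["point"],d["mask"].sum()) for d in masks_of(T,n)];b=[(d["p"],d["point"],d["mask"].sum()) for d in masks_of(S,n)]
    print(n,"\n T",a,"\n S",b)
    import pickle
    pickle.dump((masks_of(T,n),masks_of(S,n)),open(n+".pkl","wb"))
pickle.dump((T,S),open("frames.pkl","wb"))
cv2.imwrite("pics/crop.png",np.vstack([cv2.resize(T["img"][180:250,130:270],None,fx=5,fy=5)[:300],cv2.resize(T["img"][190:250,310:450],None,fx=5,fy=5)]))
print(sense()["time_s"])
E
```

```text
carton_blue 
 T [(0.82, [212.9, 390.6], np.int64(486)), (0.64, [222.7, 354.6], np.int64(675)), (0.58, [265.2, 436.7], np.int64(510))] 
 S [(0.94, [158.2, 208.0], np.int64(583)), (0.6, [161.1, 240.7], np.int64(1261))]
carton_white 
 T [(0.84, [216.6, 207.2], np.int64(666)), (0.64, [205.0, 163.0], np.int64(820))] 
 S [(0.81, [271.6, 387.6], np.int64(2166)), (0.75, [237.8, 348.0], np.int64(1900)), (0.47, [281.4, 452.5], np.int64(1158))]
carton_brown 
 T [(0.84, [265.8, 273.1], np.int64(485))] 
 S [(0.77, [177.9, 319.2], np.int64(1382)), (0.7, [236.6, 349.3], np.int64(1764))]
0.85
```

View pics/crop.png

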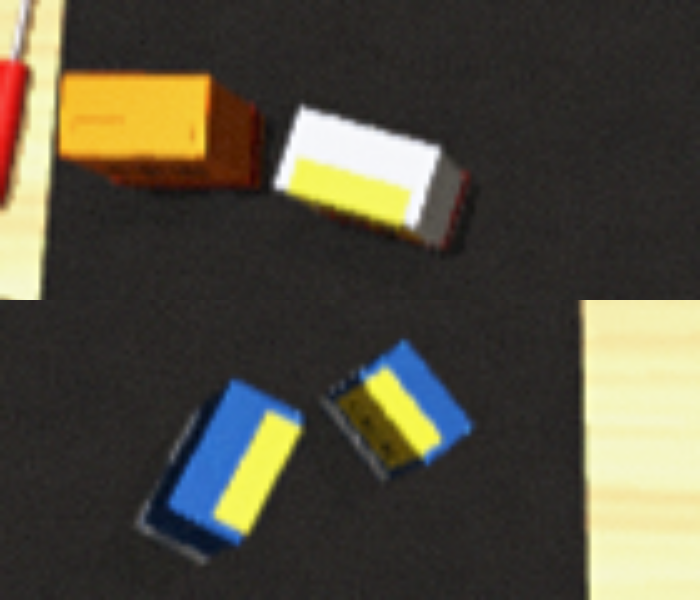

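```bash
cat > a.py <<'E'
from h import *
import pickle
T,S=pickle.load(open("frames.pkl","rb"))
sel={"carton_blue":(1,1),"carton_white":(0,1),"carton_brown":(0,0)}
vis=[T["img"].copy(),S["img"].copy()]
for n,(i,j) in sel.items():
    mt,ms=pickle.load(open(n+".pkl","rb"));mt=mt[i];ms=ms[j]
    x0=ray(T,*mt["point"],.1)
    r=fit([(T,mt["mask"]*1.),(S,ms["mask"]*1.)],x0);print(n,r.x,r.fun)
    for v,f in zip(vis,(T,S)):
        q=proj(f,box(*r.x)).round().astype(int)
        for a in range(8):
            for b in range(a):
                if bin(a^b).count("1")==1: cv2.line(v,tuple(map(int,q[a])),tuple(map(int,q[b])),(255,0,255),1)
for n,c in dict(w=[(190.6,201),(218,210),(213,227),(185,217)],b=[(357,206),(370.6,213),(358,238.6),(343.6,230)]).items():
    P=np.array([ray(T,y-.5,x-.5,.15) for x,y in c]);print(n,P.mean(0),P[:,:2].round(3).tolist())
for n,c in dict(smallblue=[(404/5+310,40/5+190),(470/5+310,128/5+190),(427/5+310,165/5+190),(365/5+310,75/5+190)]).items():
    print(n,[ray(T,y-.5,x-.5,.11)[:2].round(3) for x,y in c])
print("orange",[ray(T,y-.5,x-.5,.15)[:2].round(3) for x,y in [(142,194.5),(171.5,194.5),(171,211),(141,210)]])
cv2.imwrite("pics/fit.png",np.vstack([cv2.resize(vis[0][180:300,130:450],None,fx=2.4,fy=2.4),cv2.resize(vis[1][120:300,180:430],(768,300*1))])[:600,:800])
E
python3 a.py
```

```text
carton_blue [ 0.52371665 -0.2232555   1.07650115] 0.09143410406721503
carton_white [ 0.53501895  0.2540791  -0.26353828] 0.09300765161446276
carton_brown [0.3827457  0.0182596  3.43662069] 0.12884020691690823
w [0.53209702 0.25310909 0.15      ] [[0.57, 0.289], [0.545, 0.204], [0.493, 0.216], [0.52, 0.303]]
b [ 0.52238172 -0.22251363  0.15      ] [[0.571, -0.221], [0.551, -0.263], [0.471, -0.225], [0.496, -0.181]]
smallblue [array([ 0.607, -0.336]), array([ 0.552, -0.378]), array([ 0.527, -0.35 ]), array([ 0.584, -0.311])]
orange [array([0.586, 0.439]), array([0.589, 0.349]), array([0.537, 0.347]), array([0.538, 0.438])]
```

```bash
sleep 4
```

```text
(no output)
```

View pics/fit.png

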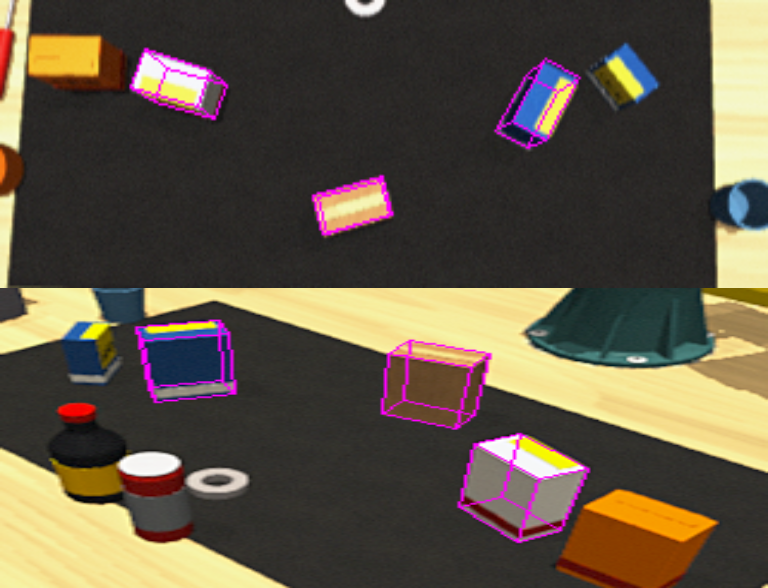

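```bash
cat >> h.py <<'E'
from scipy.spatial.transform import Rotation as Ro
def state():
    s=sense();q=s["ee_rot"];R=Ro.from_quat([*q[1:],q[0]]).as_matrix();return s,R
def to(target,yaw_y=None):
    s,R=state();d=R.T@(np.array(target)-s["position"])
    print("lin/0.25",(d/.25).round(3),"pos",s["position"].round(4))
    ay=np.arctan2(R[1,1],R[0,1]);az=np.arctan2(R[1,2],R[0,2]);print("tool y angle",ay.round(3),"z",az.round(3),"x axis",R[:,0].round(3),"t",s["time_s"],"F",s["wrist_force"].round(2))
E
python3 - <<'E'
from h import *
to([.40,.35,.22])
d=np.array([np.cos(1.0865),np.sin(1.0865)]);c=np.array([.523,-.223])
print("blue pre",c-d*(.025+.045))
E
```

```text
lin/0.25 [ 0.011 -0.666  1.23 ] pos [0.1396 0.5835 0.2226]
tool y angle 1.336 z -0.235 x axis [-0. -0. -1.] t 0.85 F [ 0.23  0.01 -0.05]
blue pre [ 0.490409  -0.2849502]
```

```bash
python3 -m pendant '{"linear":[[-0.05,-0.4,1],[-0.05,-0.4,1],[-0.05,-0.4,1],[-0.05,-0.4,1],[-0.05,-0.4,1],[-0.05,-0.4,1],[-0.05,-0.4,1],[-0.05,-0.4,1]],"turn":[[0,0,0],[0,0,0],[0,0,0],[0,0,0],[0,0,0],[0,0,0],[0,0,0],[0,0,0]]}' 1 10
python3 - <<'E'
from h import *
to([.47,.2,.235]); to([.4904,-.285,.23])
E
```

```text
time_s: 1.52
position: [0.3633, 0.4259, 0.2356]
ee_rot: [0.703, 0.084, 0.701, -0.084]
wrist_force: [-0.6, 0.4, 0.2]
opening: 0.0381
lin/0.25 [ 0.004 -0.777  0.629] pos [0.3633 0.4259 0.2356]
tool y angle 1.332 z -0.239 x axis [ 0.002 -0.    -1.   ] t 1.5167 F [-0.58  0.42  0.19]
lin/0.25 [ 0.024 -2.642  1.167] pos [0.3633 0.4259 0.2356]
tool y angle 1.332 z -0.239 x axis [ 0.002 -0.    -1.   ] t 1.5167 F [-0.58  0.42  0.19]
```

```bash
python3 -m pendant '{"linear":[[0,-1,0.7],[0,-1,0.7],[0,-1,0.7],[0,-1,0.7],[0,-1,0.7],[0,-1,0.7],[0,-1,0.7],[0,-1,0.7]],"turn":[[0,0,0],[0,0,0],[0,0,0],[0,0,0],[0,0,0],[0,0,0],[0,0,0],[0,0,0]]}'
python3 -m pendant '{"linear":[[0,-1,0.3],[0,-1,0.3],[0,-1,0.3],[0,-1,0.3],[0,-1,0.3],[0,-1,0.3],[0,-1,0.3]],"turn":[[0,0,0],[0,0,0],[0,0,0],[0,0,0],[0,0,0],[0,0,0],[0,0,0]]}'
python3 - <<'E'
from h import *
to([.4904,-.285,.23])
E
```

```text
time_s: 2.18
position: [0.4753, 0.1385, 0.2361]
ee_rot: [0.703, 0.085, 0.701, -0.085]
wrist_force: [1.0, 0.2, -0.4]
opening: 0.0004
time_s: 2.77
position: [0.4893, -0.1262, 0.2368]
ee_rot: [0.704, 0.085, 0.7, -0.087]
wrist_force: [0.8, 0.2, 0.6]
opening: 0.0006
lin/0.25 [ 0.03  -0.615  0.157] pos [ 0.4893 -0.1262  0.2368]
tool y angle 1.328 z -0.243 x axis [ 0.005 -0.004 -1.   ] t 2.7667 F [0.81 0.15 0.61]
```

Go above the blue pre-point, turning the tool +0.24 rad about its x.

```bash
python3 -m pendant '{"linear":[[0.03,-0.615,0.16],[0.03,-0.615,0.16],[0.03,-0.615,0.16],[0.03,-0.615,0.16],[0.03,-0.615,0.16],[0.03,-0.615,0.16]],"turn":[[0.48,0,0],[0.48,0,0],[0.48,0,0],[0.48,0,0],[0.48,0,0],[0.48,0,0]]}'
python3 - <<'E'
from h import *
to([.4904,-.285,.117])
f=grab_frame("wrist");cv2.imwrite("pics/w1.png",f["img"]);f=grab_frame("top");cv2.imwrite("pics/t1.png",f["img"][150:300,300:460].repeat(4,0).repeat(4,1))
E
```

```text
time_s: 3.27
position: [0.4914, -0.286, 0.2295]
ee_rot: [0.688, 0.169, 0.685, -0.171]
wrist_force: [-0.7, 0.4, -0.0]
opening: 0.0004
lin/0.25 [ 0.45   0.002 -0.008] pos [ 0.4914 -0.286   0.2295]
tool y angle 1.085 z -0.485 x axis [ 0.005 -0.003 -1.   ] t 3.2667 F [-0.66  0.43 -0.01]
```

View pics/w1.png

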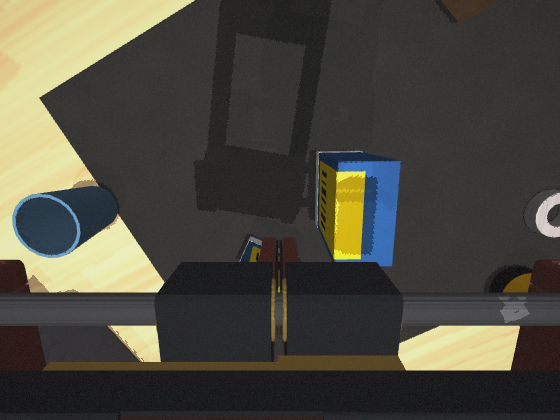

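View pics/t1.png

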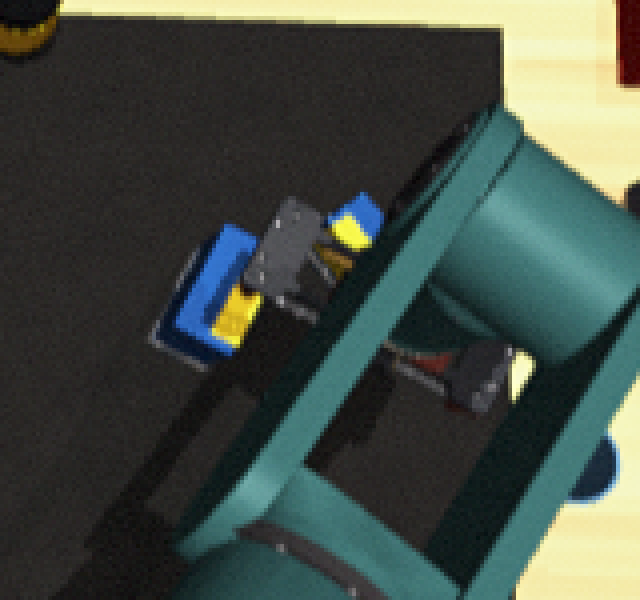

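```bash
python3 -m pendant '{"linear":[[0.15,0,0],[0.3,0,0],[0.45,0,0],[0.46,0,0],[0.46,0,0]],"turn":[[0,0,0],[0,0,0],[0,0,0],[0,0,0],[0,0,0]]}'
python3 -m pendant '{"linear":[[0,0.02,0],[0,0.04,0],[0,0.06,0],[0,0.07,0],[0,0.08,0],[0,0.09,0]],"turn":[[0,0,0],[0,0,0],[0,0,0],[0,0,0],[0,0,0],[0,0,0]]}'
python3 - <<'E'
from h import *
to([.523,-.223,.117])
f=grab_frame("wrist");cv2.imwrite("pics/w2.png",f["img"]);f=grab_frame("scene");cv2.imwrite("pics/s2.png",f["img"][100:220,160:320].repeat(4,0).repeat(4,1))
E
```

```text
time_s: 3.78
position: [0.4902, -0.2809, 0.1133]
ee_rot: [0.687, 0.169, 0.687, -0.168]
wrist_force: [0.6, -0.3, -0.6]
opening: 0.0004
time_s: 4.28
position: [0.5012, -0.2609, 0.1141]
ee_rot: [0.687, 0.168, 0.687, -0.168]
wrist_force: [0.1, 0.5, 0.2]
opening: 0.0005
lin/0.25 [-0.012  0.175  0.008] pos [ 0.5012 -0.2609  0.1141]
tool y angle 1.09 z -0.48 x axis [ 0.001  0.001 -1.   ] t 4.2833 F [0.11 0.49 0.18]
```

View pics/w2.png

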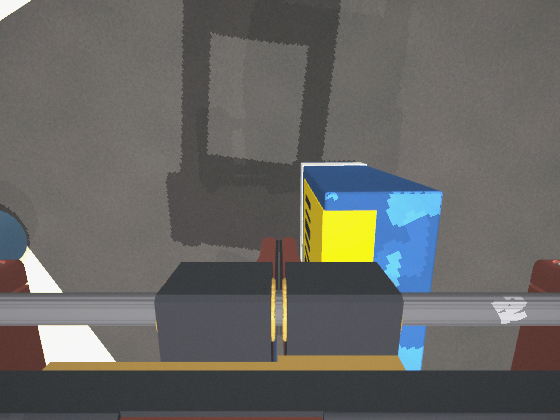

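View pics/s2.png

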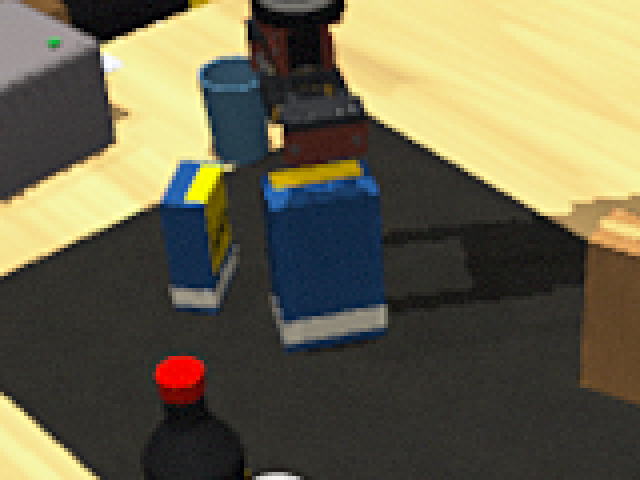

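```bash
python3 -m pendant '{"linear":[[0,0.01,0],[0,0.02,0],[0,0.03,0],[0,0.04,0],[0,0.05,0],[0,0.06,0],[0,0.07,0],[0,0.08,0],[0,0.09,0],[0,0.1,0],[0,0.11,0],[0,0.12,0]],"turn":[[0,0,0],[0,0,0],[0,0,0],[0,0,0],[0,0,0],[0,0,0],[0,0,0],[0,0,0],[0,0,0],[0,0,0],[0,0,0],[0,0,0]]}'
python3 - <<'E'
from h import *
to([.523,-.223,.117])
f=grab_frame("scene");cv2.imwrite("pics/s3.png",f["img"][100:220,160:320].repeat(4,0).repeat(4,1))
E
```

```text
time_s: 5.38
position: [0.5148, -0.2338, 0.1136]
ee_rot: [0.687, 0.169, 0.687, -0.168]
wrist_force: [-0.2, -0.7, 0.5]
opening: 0.0002
lin/0.25 [-0.013  0.053  0.009] pos [ 0.5148 -0.2338  0.1136]
tool y angle 1.09 z -0.48 x axis [ 0.     0.001 -1.   ] t 5.3833 F [-0.24 -0.7   0.5 ]
```

View pics/s3.png

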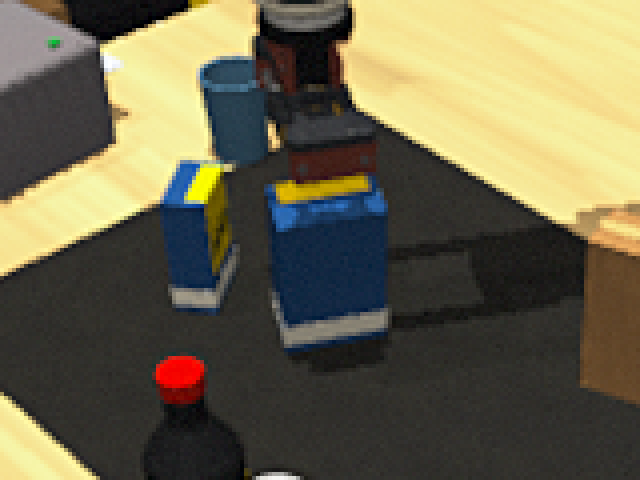

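```bash
python3 -m pendant '{"linear":[[0,0.01,0],[0,0.02,0],[0,0.03,0],[0,0.04,0],[0,0.05,0],[0,0.06,0],[0,0.07,0],[0,0.08,0],[0,0.09,0],[0,0.1,0],[0,0.1,0],[0,0.1,0]],"turn":[[0,0,0],[0,0,0],[0,0,0],[0,0,0],[0,0,0],[0,0,0],[0,0,0],[0,0,0],[0,0,0],[0,0,0],[0,0,0],[0,0,0]]}'
python3 - <<'E'
from h import *
to([.523,-.223,.117])
f=grab_frame("scene");cv2.imwrite("pics/s4.png",f["img"][100:220,160:320].repeat(4,0).repeat(4,1))
E
```

```text
time_s: 6.43
position: [0.5266, -0.211, 0.1136]
ee_rot: [0.687, 0.169, 0.687, -0.167]
wrist_force: [0.5, -0.2, -0.9]
opening: 0.0005
lin/0.25 [-0.014 -0.049  0.009] pos [ 0.5266 -0.211   0.1136]
tool y angle 1.091 z -0.48 x axis [ 0.     0.002 -1.   ] t 6.4333 F [ 0.54 -0.22 -0.86]
```

View pics/s4.png

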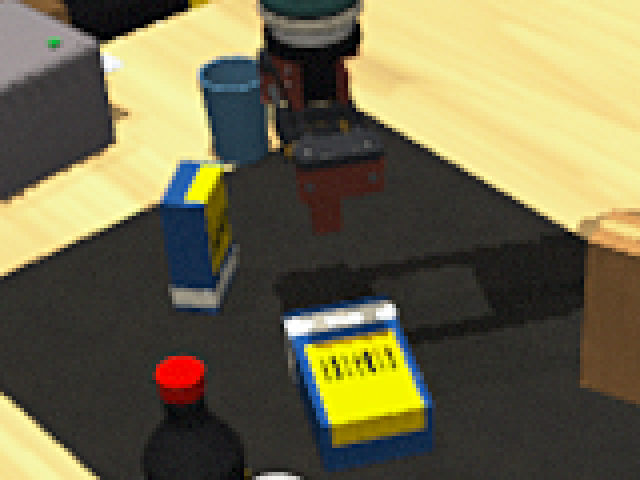

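```bash
python3 -m pendant '{"linear":[[-0.15,-0.02,0],[-0.3,-0.02,0],[-0.44,-0.02,0],[-0.44,0,0],[-0.44,0,0]],"turn":[[0,0,0],[0,0,0],[0,0,0],[0,0,0],[0,0,0]]}'
python3 - <<'E'
from h import *
to([.466,.272,.222])
E
```

```text
time_s: 6.9
position: [0.5282, -0.2119, 0.226]
ee_rot: [0.689, 0.168, 0.685, -0.168]
wrist_force: [0.3, -0.4, -0.7]
opening: 0.0002
lin/0.25 [ 0.014  1.602 -1.115] pos [ 0.5282 -0.2119  0.226 ]
tool y angle 1.091 z -0.48 x axis [ 0.005 -0.001 -1.   ] t 6.9 F [ 0.31 -0.38 -0.74]
```

```bash
python3 -m pendant '{"linear":[[0,0.8,-0.6],[0,0.8,-0.6],[0,0.8,-0.6],[0,0.8,-0.6],[0,0.8,-0.6],[0,0.8,-0.6],[0,0.8,-0.6]],"turn":[[0,0,0],[0,0,0],[0,0,0],[-0.43,0,0],[-0.43,0,0],[-0.43,0,0],[-0.43,0,0]]}'
python3 - <<'E'
from h import *
to([.466,.272,.222])
E
```

```text
time_s: 7.48
position: [0.484, 0.041, 0.2239]
ee_rot: [0.701, 0.093, 0.701, -0.091]
wrist_force: [-0.7, -0.3, 0.0]
opening: 0.0002
lin/0.25 [ 0.01   0.874 -0.307] pos [0.484  0.041  0.2239]
tool y angle 1.311 z -0.26 x axis [ 0.     0.003 -1.   ] t 7.4833 F [-0.66 -0.33  0.  ]
```

```bash
python3 -m pendant '{"linear":[[0.01,0.87,-0.31],[0.01,0.87,-0.31],[0.01,0.87,-0.31],[0.01,0.87,-0.31],[0.01,0.87,-0.31],[0.01,0.87,-0.31],[0.01,0.87,-0.31],[0.01,0.87,-0.31]],"turn":[[0,0,0],[0,0,0],[0,0,0],[0,0,0],[0,0,0],[0,0,0],[0,0,0],[0,0,0]]}'
python3 - <<'E'
from h import *
to([.466,.272,.115])
E
```

```text
time_s: 8.15
position: [0.464, 0.2715, 0.2203]
ee_rot: [0.7, 0.091, 0.702, -0.09]
wrist_force: [-0.7, -0.5, 0.5]
opening: 0.0004
lin/0.25 [0.421 0.004 0.008] pos [0.464  0.2715 0.2203]
tool y angle 1.314 z -0.257 x axis [-0.002  0.001 -1.   ] t 8.15 F [-0.71 -0.46  0.48]
```

```bash
python3 -m pendant '{"linear":[[0.15,0,0],[0.3,0,0],[0.42,0,0],[0.42,0,0],[0.42,0,0]],"turn":[[0,0,0],[0,0,0],[0,0,0],[0,0,0],[0,0,0]]}'
python3 -m pendant '{"linear":[[0,0,0.02],[0,0,0.04],[0,0,0.06],[0,0,0.08],[0,0,0.09],[0,0,0.1]],"turn":[[0,0,0],[0,0,0],[0,0,0],[0,0,0],[0,0,0],[0,0,0]]}'
python3 - <<'E'
from h import *
to([.534,.2535,.115])
f=grab_frame("wrist");cv2.imwrite("pics/w5.png",f["img"]);f=grab_frame("scene");cv2.imwrite("pics/s5.png",f["img"][170:290,290:450].repeat(4,0).repeat(4,1))
E
```

```text
time_s: 8.57
position: [0.4623, 0.2693, 0.1138]
ee_rot: [0.699, 0.09, 0.704, -0.092]
wrist_force: [-1.1, 1.1, 0.6]
opening: 0.0003
time_s: 9.07
position: [0.4875, 0.263, 0.1143]
ee_rot: [0.699, 0.091, 0.703, -0.092]
wrist_force: [-0.3, -0.2, 0.0]
opening: 0.0005
lin/0.25 [-0.004  0.011  0.189] pos [0.4875 0.263  0.1143]
tool y angle 1.312 z -0.259 x axis [-0.006 -0.001 -1.   ] t 9.0667 F [-0.25 -0.2   0.01]
```

View pics/w5.png

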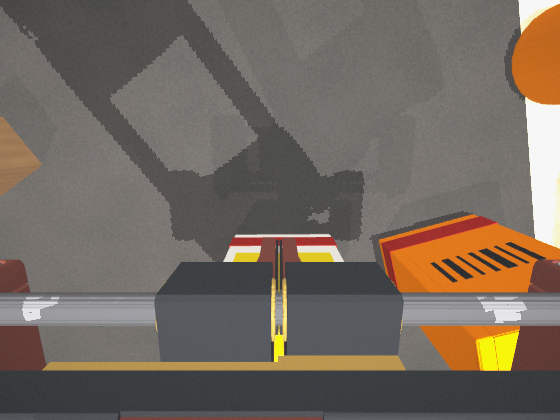

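View pics/s5.png

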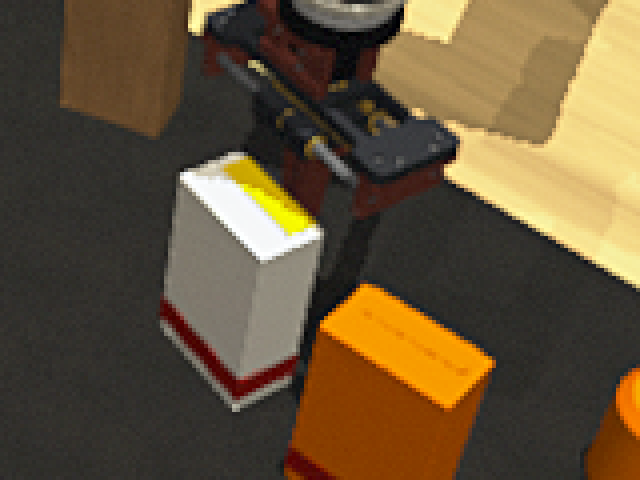

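```bash
python3 -m pendant '{"linear":[[0,0.01,0.01],[0,0.01,0.02],[0,0.01,0.03],[0,0.01,0.04],[0,0.01,0.05],[0,0.01,0.06],[0,0.01,0.07],[0,0.01,0.08],[0,0.01,0.09],[0,0.01,0.1],[0,0.01,0.11],[0,0.01,0.12]],"turn":[[0,0,0],[0,0,0],[0,0,0],[0,0,0],[0,0,0],[0,0,0],[0,0,0],[0,0,0],[0,0,0],[0,0,0],[0,0,0],[0,0,0]]}'
python3 -m pendant '{"linear":[[0,0,0.01],[0,0,0.02],[0,0,0.03],[0,0,0.04],[0,0,0.05],[0,0,0.06],[0,0,0.07]],"turn":[[0,0,0],[0,0,0],[0,0,0],[0,0,0],[0,0,0],[0,0,0],[0,0,0]]}'
python3 - <<'E'
from h import *
to([.534,.2535,.115])
f=grab_frame("scene");cv2.imwrite("pics/s6.png",f["img"][170:290,290:450].repeat(4,0).repeat(4,1))
E
```

```text
time_s: 10.17
position: [0.5172, 0.2576, 0.1138]
ee_rot: [0.699, 0.091, 0.703, -0.092]
wrist_force: [-1.1, 0.0, 1.1]
opening: 0.0002
time_s: 10.75
position: [0.5344, 0.253, 0.1137]
ee_rot: [0.699, 0.091, 0.703, -0.092]
wrist_force: [0.1, 0.4, 0.3]
opening: 0.0005
lin/0.25 [-0.005  0.001 -0.002] pos [0.5344 0.253  0.1137]
tool y angle 1.312 z -0.259 x axis [-0.006 -0.001 -1.   ] t 10.75 F [0.07 0.45 0.28]
```

View pics/s6.png

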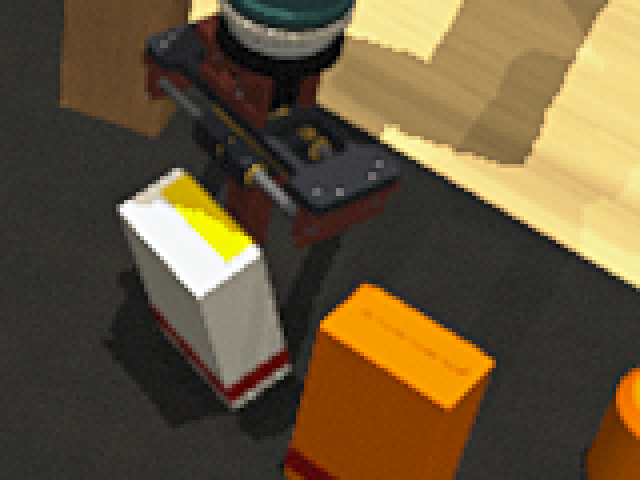

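```bash
python3 -m pendant '{"linear":[[0,0,0.01],[0,0,0.02],[0,0,0.03],[0,0,0.04],[0,0,0.05],[0,0,0.06],[0,0,0.06],[0,0,0.06],[0,0,0.06],[0,0,0.06]],"turn":[[0,0,0],[0,0,0],[0,0,0],[0,0,0],[0,0,0],[0,0,0],[0,0,0],[0,0,0],[0,0,0],[0,0,0]]}'
python3 - <<'E'
from h import *
to([.534,.2535,.115])
f=grab_frame("scene");cv2.imwrite("pics/s7.png",f["img"])
E
```

```text
time_s: 11.63
position: [0.5493, 0.2491, 0.1136]
ee_rot: [0.699, 0.091, 0.703, -0.092]
wrist_force: [-0.9, -0.2, -0.5]
opening: 0.0005
lin/0.25 [-0.005  0.001 -0.064] pos [0.5493 0.2491 0.1136]
tool y angle 1.312 z -0.259 x axis [-0.005 -0.001 -1.   ] t 11.6333 F [-0.89 -0.25 -0.5 ]
```

View pics/s7.png

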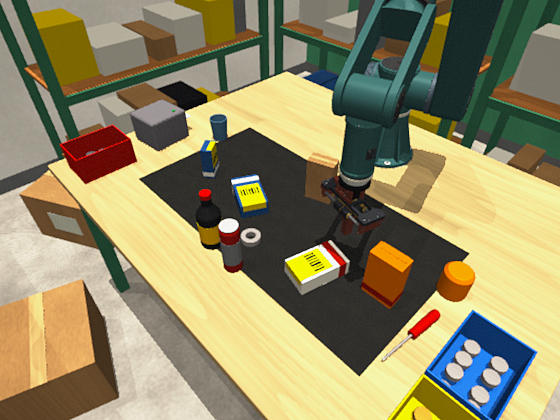

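```bash
python3 -m pendant '{"linear":[[-0.15,0,-0.02],[-0.3,0,-0.05],[-0.45,0,-0.1],[-0.5,0,-0.2],[-0.5,0,-0.2],[-0.5,0,-0.2]],"turn":[[0,0,0],[0,0,0],[0,0,0],[0,0,0],[0,0,0],[0,0,0]]}'
python3 - <<'E'
from h import *
f=grab_frame("scene");cv2.imwrite("pics/s8.png",f["img"]);f=grab_frame("top");cv2.imwrite("pics/t8.png",f["img"]);to([.5,.2,.2])
E
```

```text
time_s: 12.18
position: [0.5013, 0.2625, 0.24]
ee_rot: [0.7, 0.091, 0.702, -0.091]
wrist_force: [0.1, -1.1, -0.2]
opening: 0.0007
lin/0.25 [ 0.153 -0.24   0.058] pos [0.5015 0.2618 0.2381]
tool y angle 1.312 z -0.259 x axis [-0.006 -0.002 -1.   ] t 12.2833 F [-0.03 -0.06  0.2 ]
```

View pics/t8.png

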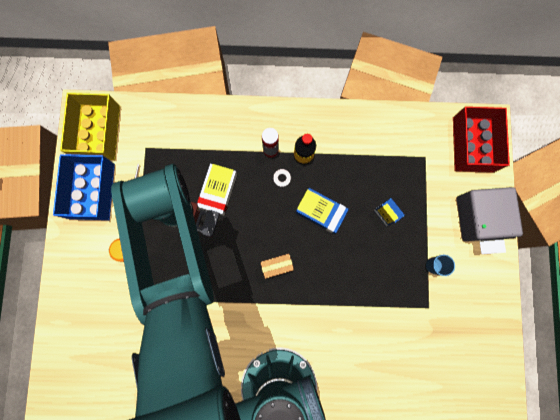

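View pics/s8.png

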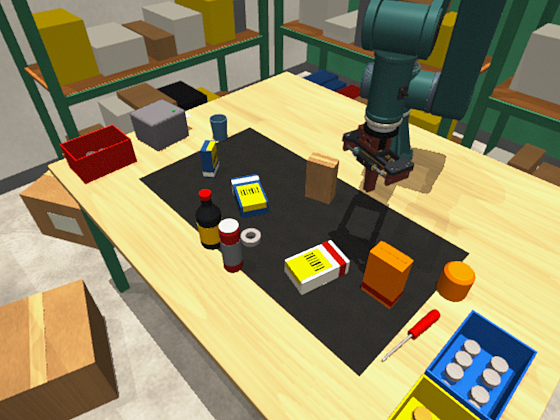

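Both views show the blue carton flat at top-view pixel (322,210) and the white one flat at (215,188). Both labels face up, everything else is where it was, and the arm is clear.

```bash
python3 -c "
from cell import *
print(finish_job())"
```

```text
the job is handed in; nothing more can be done
None
```

Both cartons now lie flat close to where they stood, with their yellow labels facing up. I tipped the blue one first, then the white one, each with a slow push of the shut fingertips at about 114 mm height, on the middle of the label face. I did not grip or lift either carton.

In the last scene and top pictures, the brown carton, both look-alikes, the bottle, can, bearing, cup, filter and screwdriver all look unmoved. In the top view the arm hid the orange look-alike and parts of the filter and screwdriver, so for those I relied on the scene view.

The arm was about 0.24 m up and touching nothing when I handed the job in at about 12.3 s. Wrist force readings between moves stayed under about 2 N. No check failed or disagreed, and handing in gave no verdict.

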